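Set the charge rate on a bench battery charger

TASK

Set the battery charger on the bench for the next battery: with the fingertips only, push its slide lever all the way back to the zero end, then push it forward from there and stop at the third click. Once it rests in that third notch, and not before, press the round start button fully in and let it go. Do not grip the lever or anything else, and leave the other things on the bench and on the charger where they stand.

Things in the scene. Friction and masses are not known exactly. Their poses are not given: they have to be found in the camera images.
- charger: Grey steel battery charger, fixed: box 220 mm deep (its x, away from the robot), 320 mm wide (its y, to the left), 90 mm high. Origin: centre of its underside, on the bench. On its flat top near the front edge (local x -55 mm): the slide lever in its slot on the right half (local y -125 mm at the zero end, -25 mm at the left end) and the start button on the left half (local y +95 mm).
- rate_lever (a joint): Slide along the charger's +y, m: 0 at the zero end (right-hand stop, narrow end of the black wedge of bars), 0.100 at the left stop. A notch every 20 mm: zero end, first click 0.020, second 0.040, third 0.060, 0.080, 0.100. About 5 N moves it over a crest (half-way between notches); it then snaps into the next notch and stays when left. Starts anywhere beyond 0.03.
- lever_grip (a point): Centre of the lever's black ribbed grip: upright block 14 mm along the slot (charger y), 26 mm across, 30 mm high, on a thin stem. It is 117 mm above the bench; the grip's top is 42 mm and its lower edge 12 mm above the charger's flat top, which is clear for 50 mm along the slot on either side of the grip's travel except past the zero end, where it ends after 35 mm.
- zero_end (a point): Fixed point where the centre of the lever's grip is when the lever is at the zero end.
- start_button_top (a point): Centre of the top of the round black start button (34 mm across, in a steel collar). Pressed straight down it travels 6 mm, about 5 N when fully in, and springs back up when let go.
- start_button (a joint): Travel of the start button in m: 0 up, 0.006 fully in.
- deep_socket: Bystander: loose steel socket, 28 mm across, 45 mm high, upright on the rear half of the charger's deck. Origin: centre of its underside.
- grease_jar: Bystander: loose white jar with steel cap, 48 mm across, 45 mm high, on the rear half of the deck. Origin: centre of its underside.
- terminal_cap: Bystander: loose black rubber terminal cap, 32 mm across, 30 mm high, on the rear half of the deck. Origin: centre of its underside.
- wrench: Bystander: loose wrench, 190 mm long, lying on the bench in front of the charger.
- screwdriver: Bystander: loose screwdriver, 200 mm long, lying on the bench in front of the charger.
- mug: Bystander: loose white mug, 80 mm across, 90 mm high, on the bench left of the charger. Origin: centre of its underside.
- spray_can: Bystander: loose metal spray can, 66 mm across, 180 mm high, on the bench right of the charger. Origin: centre of its underside.

How it is judged (in metres and radians):
On the way, in this order (a step that is already met when the one before it is completed fails the run):
1. the lever is pushed back to the zero end (value of joint rate_lever below 0.004 m), for 0.1 s.
2. the lever rests in the third notch (value of joint rate_lever between 0.055 and 0.065 m and velocity of joint rate_lever between -0.01 and 0.01 m/s), for 0.3 s.
3. the start button is pressed fully in, the lever in the third notch (value of joint rate_lever between 0.055 and 0.065 m and value of joint start_button above 0.0045 m), for 0.05 s.
At the end, for the whole second after the job is handed in: The lever rests in the third notch (0.060 m from the zero end, within 5 mm), having been at the zero end before; the start button has been pressed in (at least 4.5 of its 6 mm) and is up again (within 1.5 mm); no bystander is more than 25 mm from where it stood (value of joint rate_lever between 0.055 and 0.065 m and value of joint start_button below 0.0015 m and distance of each of deep_socket, grease_jar, terminal_cap, wrench, screwdriver, mug, spray_can from where it was at the start of the episode below 0.025 m); the robot touches nothing.
It fails at once if the start button is pressed while the lever is not in the third notch (value of joint start_button above 0.003 m and not (value of joint rate_lever between 0.054 and 0.066 m)).
It fails at once if the lever's grip is taken between the fingers (horizontal distance between the grasp point and lever_grip below 0.01 m and z of the grasp point in the frame of lever_grip below 0.026 m).
It fails at once if a bystander is moved, tipped or lifted (distance of any of deep_socket, grease_jar, terminal_cap, wrench, screwdriver, mug, spray_can from where it was at the start of the episode above 0.025 m or angle between any of deep_socket, grease_jar, terminal_cap, mug, spray_can's own z axis and vertical above 0.5 rad).
It also fails if it takes over 72 s, if anything falls off the work surface, if the arm or the gripper's body presses on something with over 40 N, if the wrist force passes 120 N, or if a joint passes its speed limit or range.

ROBOT

A 6-joint arm with a two-finger parallel gripper is mounted at the origin on the work surface. World frame = base frame: x ahead of the robot, y to its left, z up, the work surface at z = 0. Lengths are in mm, angles in rad, forces in N, time in s.
With the tool pointing down it reaches from about 350 to 1000 mm from the base axis. Payload 7.1 kg.
Tool frame: the origin (TCP) lies midway between the tips of the shut fingers; the grasp point (between the pads) lies robot.grip_depth behind it (robot.grip_depth is the distance from the TCP to the grasp point, in mm); z points along the fingers, y is the direction in which the jaws open and shut (so a half turn about z gives the same grasp; the last joint's range is limited). The gripper opens to 85 mm and grips with 20 to 120 N. Pads are 22 mm wide; open, the fingers measure 114 mm over their backs; the gripper's body (76 mm by 85 mm) begins 54 mm behind the grasp point. The pads swing forward as they close: fully open they stand 13 mm farther back than shut.
Start: joints at [1.145, 0.423, 1.63, -0, 1.089, -0.019], TCP at [247.263, 573.991, 231.319] pointing down, gripper open.
Joint ranges: [-3, 3], [-0.9, 2.11], [0.09, 2.58], [-1.31, 4.45], [0.11, 2.69], [-2.54, 2.54]. Speed limits (rad/s): [2.39, 2.39, 3.01, 3.14, 3.14, 3.14].

INTERFACE

Orientations are given as a 3x3 rotation matrix whose columns are the frame's x, y, z axes.
In Python, from cell import read_state, eyes, ticket, robot gives the robot as it stands.
- The arm moves only by the tool servo_tool, never from a script. Its argument "series" is a list that holds one entry, the list of rows, each a list of 5 numbers: the shift along the tool's x, y, z each as a share of 300 mm, from -1 to 1, then the turn about the tool's z as a share of 180 degrees, from -1 to 1, then the closure, from -1 (fully open) to 1 (shut). In form: [[[dx, dy, dz, roll, grip], ...]]. A call has 1 to 12 rows; each row is the pose to reach, as a shift and turn from the pose measured when the call began, along the tool's axes at that moment, turning the shorter way round; what a row does not reach only later rows make up. A row lasts 1/8 s, in which the tool goes at most 62.5 mm and 10.7 degrees, less where a joint would pass 70% of its speed; a pose out of reach is approached as far as the arm can. A call with a number of a shift or a turn outside -1 to 1 is refused whole. A call with a gripper value outside its range is refused whole. The fingers move at their own pace and stop on an object; "force" is the grip in N (left out, the last holds). Time passes only in rows, so rows that repeat a pose let the fingers close. It gives the time, the measured TCP pose, the force and the opening at its end, in the units of the state.
- read_state(): the state, without advancing time (a new reading comes with each control period).
- eyes.camera(name): name is "side" or "top" or "wrist"; returns a dict with "img" (384x512x3 uint8, red, green, blue), "fx", "fy", "cx", "cy" (pixels), "D" ([k1, k2, p1, p2, k3] as OpenCV has them; the pictures are not rectified), "R" (3x3) and "t" (3): a world point X has camera coordinates R X + t. Camera axes: x right, y down, z forward; pixel columns grow to the right and rows downward; lengths in mm; the calibration is good to about 2 mm. A picture is of the moment at which its call begins. There is no depth.
- ticket.hand_in(): hands the job in, once; it reports no verdict.
The state is a dict: "time_s": time; "joint_positions": joint angles; "joint_velocities": joint speeds; "tau": joint torques, N m; "position": TCP position; "tcp_rot": TCP orientation; "force": force on the tool from outside, world axes, zero at the start; "ft_torque": the same for the moment, N m; "grip_width": finger opening in mm.
Only numpy, scipy, OpenCV 4.12 (cv2) and the standard library are available. Lean on these libraries where they do the work, as an engineer would, in place of code of your own. Each camera call takes 0.05 s, during which the arm holds its last target.

## Working session

There is one attempt and no reset: what is moved stays moved. The work goes in short steps, Python scripts to look and compute and a tool call to move; the robot and the scene stay as the last step left them, time stands still between calls to the robot, and variables do not carry over. Pictures are saved under pics/ and viewed, and the job is handed in when it is done.

Besides the shell and the picture viewer there is one more tool, called as name([rows], argument=value, ...), one row to a line, values as JSON. servo_tool: Moves the arm, as the interface text tells. Its arguments: {"type":"object","properties":{"series":{"type":"array"},"force":{"type":"number"}},"required":["series"]}

```bash
mkdir -p pics; python3 - <<'E'
from cell import read_state, eyes, ticket, robot
import cv2
s=read_state();print(s['time_s'],s['position'],s['tcp_rot'],s['grip_width'],robot.grip_depth)
for n in ['top','side']:
    c=eyes.camera(n);cv2.imwrite(f'pics/{n}0.png',c['img'][:,:,::-1]);print(n,c['fx'],c['cx'],c['cy'],c['D'],c['R'],c['t'])
E
```

```text
0.0 [247.04742462 573.48615128 230.52677929] [[-9.18391838e-01  3.95671617e-01 -6.34930558e-04]
 [ 3.95672127e-01  9.18390672e-01 -1.46371656e-03]
 [ 3.96320119e-06 -1.59548967e-03 -9.99998727e-01]] 85.45175303149168 18.700000000000003
top 454.3059095160349 255.00484884692054 196.2686706779853 [0.02777441 0.         0.         0.         0.        ] [[-4.41207672e-03 -9.99989885e-01  8.73349170e-04]
 [-9.78519843e-01  4.13733948e-03 -2.06111134e-01]
 [ 2.06105436e-01 -1.76396763e-03 -9.78528200e-01]] [  -1.90218046  531.64886105 1253.43154573]
side 363.79276933906254 257.97597642495657 199.83811161552376 [-0.09247584  0.          0.          0.          0.        ] [[ 0.74856996 -0.66282033 -0.01766978]
 [-0.40594506 -0.43706617 -0.80260935]
 [ 0.52426293  0.60798221 -0.59624325]] [-381.74246699  272.04046596  879.80138269]
```

View pics/top0.png

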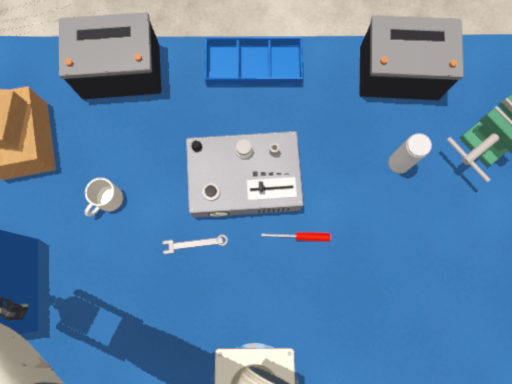

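View pics/side0.png

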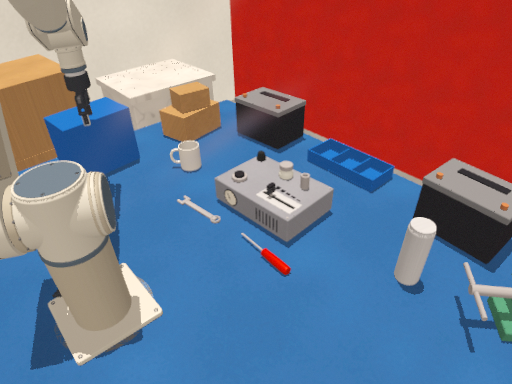

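The top view shows the charger's top at about columns 187–301, rows 133–215, with the button at (211,191), the lever slot at about (250–293,187) and the lever near (262,186). I'll zoom in next.

```bash
python3 - <<'E'
import cv2
a=cv2.imread('pics/top0.png')[125:225,180:310];cv2.imwrite('pics/top0z.png',cv2.resize(a,None,fx=6,fy=6,interpolation=cv2.INTER_CUBIC))
a=cv2.imread('pics/side0.png')[145:245,205:340];cv2.imwrite('pics/side0z.png',cv2.resize(a,None,fx=5.9,fy=5.9,interpolation=cv2.INTER_CUBIC))
E
```

```text
(no output)
```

View pics/top0z.png

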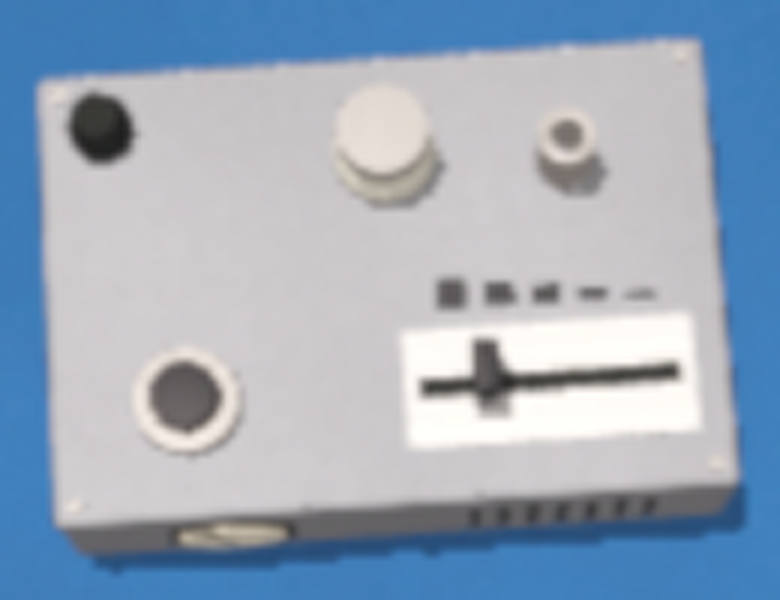

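View pics/side0z.png

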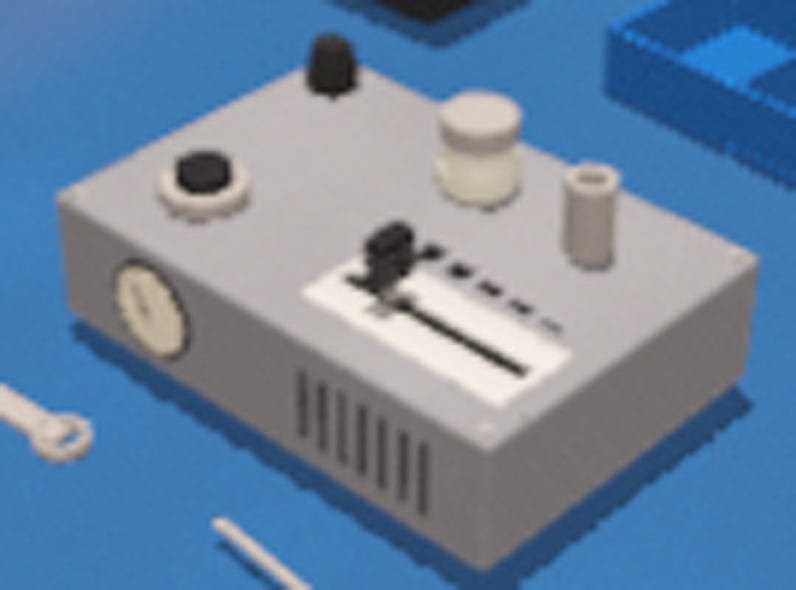

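The zoomed top view puts the top-face corners at (38,82), (700,40), (740,483) and (57,527), the button at (185,397), and the lever top at about (485,360). The slot runs from (420,387) to (680,371).

```bash
cat > h.py <<'E'
import numpy as np, cv2
def ray(c,uv):
    K=np.array([[c['fx'],0,c['cx']],[0,c['fy'],c['cy']],[0,0,1]])
    n=cv2.undistortPoints(np.array([[uv]],float),K,np.array(c['D'],float))[0,0]
    R=np.array(c['R']);d=R.T@np.r_[n,1];o=-R.T@np.array(c['t']);return o,d
def at(c,uv,z):
    o,d=ray(c,uv);return o+d*(z-o[2])/d[2]
def tri(c1,u1,c2,u2):
    o1,d1=ray(c1,u1);o2,d2=ray(c2,u2)
    s=np.linalg.lstsq(np.c_[d1,-d2],o2-o1,rcond=None)[0]
    a=o1+s[0]*d1;b=o2+s[1]*d2;return (a+b)/2,np.linalg.norm(a-b)
E
python3 - <<'E'
from h import *
from cell import eyes
np.set_printoptions(precision=1,suppress=True)
t=eyes.camera('top');s=eyes.camera('side')
T=lambda u,v:((u+.5)/6-.5+180,(v+.5)/6-.5+125)
S=lambda u,v:((u+.5)/5.9-.5+205,(v+.5)/5.9-.5+145)
C=[at(t,T(*p),90) for p in [(38,82),(700,40),(740,483),(57,527)]]
print('top',*C); print([np.linalg.norm(C[i]-C[(i+1)%4]) for i in range(4)])
D=[at(s,S(*p),90) for p in [(757,262),(488,450),(62,200)]]; print('side',*D)
for z in (90,95,100,105): print(z,at(t,T(185,397),z),at(s,S(203,172),z))
print('tri button',tri(t,T(185,397),s,S(203,172)))
print('lever top centre',at(t,T(485,357),132),'slot',at(t,T(420,387),90),at(t,T(680,371),90),at(s,S(345,278),90),at(s,S(527,373),90))
ctr=np.mean(C,0);yv=(C[0]-C[1]+C[3]-C[2]);yv[2]=0;yv/=np.linalg.norm(yv);xv=(C[0]-C[3]+C[1]-C[2]);xv[2]=0;xv/=np.linalg.norm(xv)
print(ctr,yv,xv,np.degrees(np.arctan2(-yv[0],yv[1])),np.degrees(np.arctan2(xv[1],xv[0])))
for n,p in [('butt',at(t,T(185,397),100)),('lever',at(t,T(485,357),132)),('jar',at(t,T(383,130),135)),('sock',at(t,T(567,135),135)),('cap',at(t,T(100,125),115))]: print(n,p,(p-ctr)@xv,(p-ctr)@yv)
E
```

```text
top [695.8 193.9  90. ] [ 715.7 -124.1   90. ] [ 498.6 -137.7   90. ] [479.2 179.3  90. ]
[np.float64(318.59591671404235), np.float64(217.52684062470632), np.float64(317.67597143680644), np.float64(217.00608582709492)]
side [ 710.5 -125.9   90. ] [ 497.9 -138.1   90. ] [478.1 172.   90. ]
90 [540.7 121.1  90. ] [553.  140.9  90. ]
95 [539.6 120.6  95. ] [548.2 134.7  95. ]
100 [538.5 120.1 100. ] [543.5 128.4 100. ]
105 [537.4 119.6 105. ] [538.7 122.1 105. ]
tri button (array([536.8, 119.4, 107.1]), np.float64(0.2505418296399556))
lever top centre [549.4 -19.  132. ] slot [545.1  11.   90. ] [ 552.2 -111.    90. ] [542.3  10.6  90. ] [ 553.6 -109.7   90. ]
[597.3  27.8  90. ] [-0.1  1.   0. ] [1.  0.1 0. ] 3.547779695762352 3.7183152911594313
butt [538.5 120.1 100. ] -52.75910665168752 95.69047405081108
lever [549.4 -19.  132. ] -50.921315392742564 -43.73211416561495
jar [656.3  27.4 135. ] 58.83273112974538 -4.127981150192492
sock [653.6 -57.4 135. ] 50.5795171023346 -88.55487419929005
cap [665.8 160.4 115. ] 76.93801927302786 128.0598891253644
```

The measured points agree with the given sizes: corner edges come out at 318 x 217 mm, the button at local (-53,96), and the lever at local y -44, so near 0.080. The charger's yaw is about 3.6°. I'll shut the fingers, align the jaws with the slot and go to the left of the lever, staying high.

servo_tool([
  [[-0.814, -0.646, 0, -0.149, 1], [-0.814, -0.646, 0, -0.149, 1], [-0.814, -0.646, 0, -0.149, 1], [-0.814, -0.646, 0, -0.149, 1], [-0.814, -0.646, 0, -0.149, 1], [-0.814, -0.646, 0, -0.149, 1], [-0.814, -0.646, 0, -0.149, 1], [-0.814, -0.646, 0, -0.149, 1]],
], force=60)

```text
time_s: 1.2
position: [394.3, 300.1, 231.0]
tcp_rot: [[-0.998, -0.063, -0.0], [-0.063, 0.998, -0.001], [0.001, -0.001, -1.0]]
force: [-0.8, 0.2, -0.2]
grip_width: -0.0
```

```bash
cat >> h.py <<'E'
from cell import read_state
ctr=np.array([597.3,27.8,0]);a=np.radians(3.63)
X=np.array([np.cos(a),np.sin(a),0]);Y=np.array([-np.sin(a),np.cos(a),0])
def loc():
    s=read_state();p=np.array(s['position']);R=np.array(s['tcp_rot']);f=np.array(s['force'])
    print('t',s['time_s'],'pos',p.round(1),'local',((p-ctr)@X).round(1),((p-ctr)@Y).round(1),'F loc',(f@X).round(1),(f@Y).round(1),f[2].round(1),'w',s['grip_width'],'yaw y-tool',np.degrees(np.arctan2(R[1,1],R[0,1])).round(1))
    return p,R
def go(lx,ly,z):
    p,R=loc();t=ctr+X*lx+Y*ly;t[2]=z
    print('rows',(R.T@(t-p)/300).round(4))
E
python3 -c "
from h import *
go(-55,0,225)"
```

```text
t 1.2 pos [394.3 300.1 231. ] local -185.4 284.6 F loc -0.8 0.2 -0.2 w -0.0215577533676995 yaw y-tool 93.6
rows [-0.4352 -0.9486  0.0203]
```

servo_tool([
  [[-0.435, -0.949, 0.02, 0, 1], [-0.435, -0.949, 0.02, 0, 1], [-0.435, -0.949, 0.02, 0, 1], [-0.435, -0.949, 0.02, 0, 1], [-0.435, -0.949, 0.02, 0, 1], [-0.435, -0.949, 0.02, 0, 1], [-0.435, -0.949, 0.02, 0, 1]],
])

```text
time_s: 2.08
position: [542.0, 25.3, 224.7]
tcp_rot: [[-0.998, -0.064, -0.002], [-0.064, 0.998, -0.0], [0.002, -0.0, -1.0]]
force: [0.3, -0.5, 0.7]
grip_width: -0.2
```

```bash
python3 -c "
from h import *
go(-55,0,112)
from cell import eyes
for n in ['top','side','wrist']:
    c=eyes.camera(n)['img'][:,:,::-1]
    if n!='wrist': c=cv2.resize(c[110:240,170:350],None,fx=4,fy=4)
    cv2.imwrite('pics/'+n+'1.png',c)
"
```

```text
t 2.075 pos [542.   25.3 224.7] local -55.4 1.0 F loc 0.2 -0.6 0.7 w -0.16535711444627507 yaw y-tool 93.6
rows [-0.0018 -0.0034  0.3756]
```

View pics/side1.png

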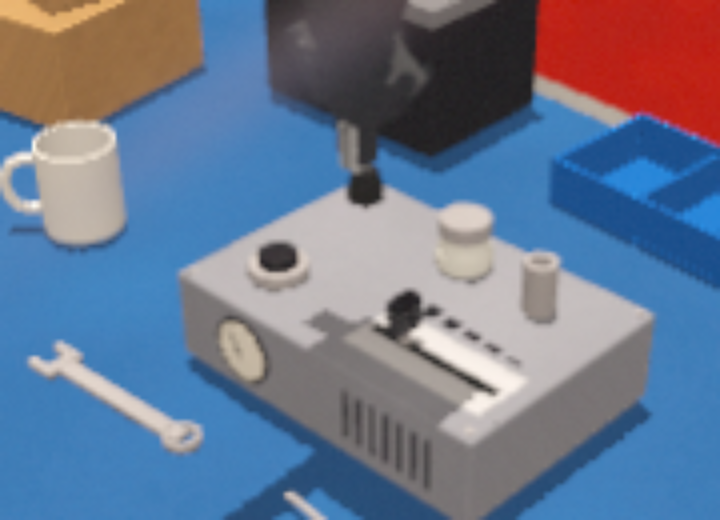

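View pics/wrist1.png

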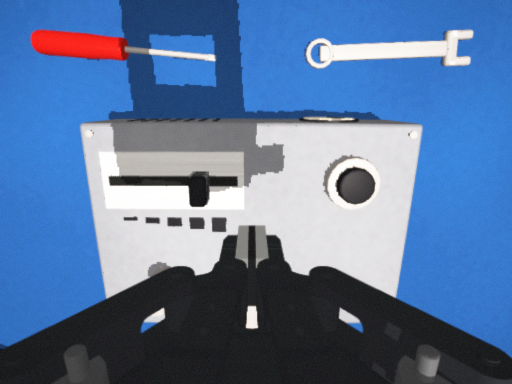

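The side and wrist views show the shut fingers hovering left of the lever, over clear deck. I'll descend to tip height 110.

servo_tool([
  [[0, 0, 0.19, 0, 1], [0, 0, 0.38, 0, 1], [0, 0, 0.38, 0, 1], [0, 0, 0.38, 0, 1]],
])

```text
time_s: 2.72
position: [542.6, 26.7, 112.6]
tcp_rot: [[-0.998, -0.067, 0.001], [-0.067, 0.998, -0.0], [-0.001, -0.0, -1.0]]
force: [0.7, 0.2, 1.1]
grip_width: 0.4
```

```bash
python3 -c "
from h import *
go(-55,-40,111)
from cell import eyes
for n in ['top','side']:
    c=eyes.camera(n)['img'][:,:,::-1]
    c=cv2.resize(c[110:240,170:350],None,fx=4,fy=4)
    cv2.imwrite('pics/'+n+'2.png',c)
"
```

```text
t 2.725 pos [542.6  26.7 112.6] local -54.6 2.3 F loc 0.7 0.1 1.1 w 0.38887987829386084 yaw y-tool 93.8
rows [ 0.0017 -0.1411  0.0055]
```

View pics/side2.png

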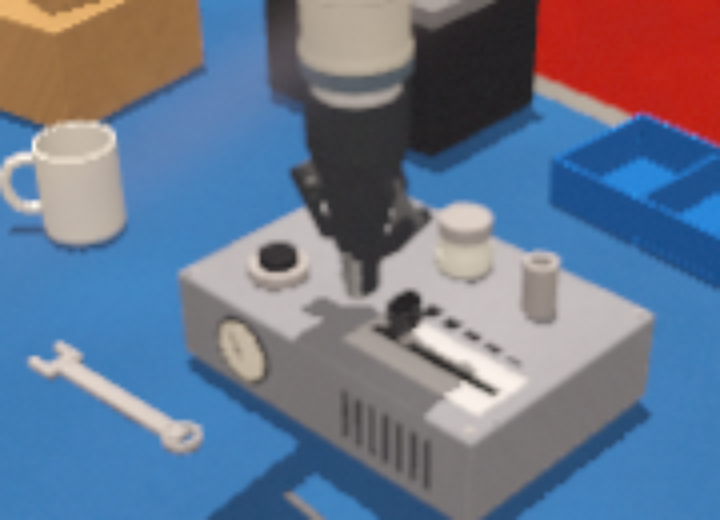

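Tips are left of the lever and in line with it. I'll push right, slowly.

servo_tool([
  [[0, -0.03, 0.005, 0, 1], [0, -0.06, 0.005, 0, 1], [0, -0.09, 0.005, 0, 1], [0, -0.12, 0.005, 0, 1], [0, -0.15, 0.005, 0, 1], [0, -0.18, 0.005, 0, 1], [0, -0.21, 0.005, 0, 1], [0, -0.24, 0.005, 0, 1], [0, -0.27, 0.005, 0, 1], [0, -0.29, 0.005, 0, 1], [0, -0.29, 0.005, 0, 1]],
])

```text
time_s: 4.2
position: [549.2, -60.8, 112.1]
tcp_rot: [[-0.998, -0.065, 0.003], [-0.065, 0.998, -0.0], [-0.003, -0.0, -1.0]]
force: [0.3, 1.9, -1.2]
grip_width: 0.1
```

```bash
python3 -c "
from h import *
go(-55,-104,111)
from cell import eyes
for n in ['side','wrist']:
    c=eyes.camera(n)['img'][:,:,::-1]
    if n!='wrist':c=cv2.resize(c[110:240,170:350],None,fx=4,fy=4)
    cv2.imwrite('pics/'+n+'3.png',c)
"
```

```text
t 4.2 pos [549.2 -60.8 112.1] local -53.6 -85.4 F loc 0.4 1.9 -1.2 w 0.08843299585892356 yaw y-tool 93.7
rows [ 0.0047 -0.0621  0.0036]
```

View pics/side3.png

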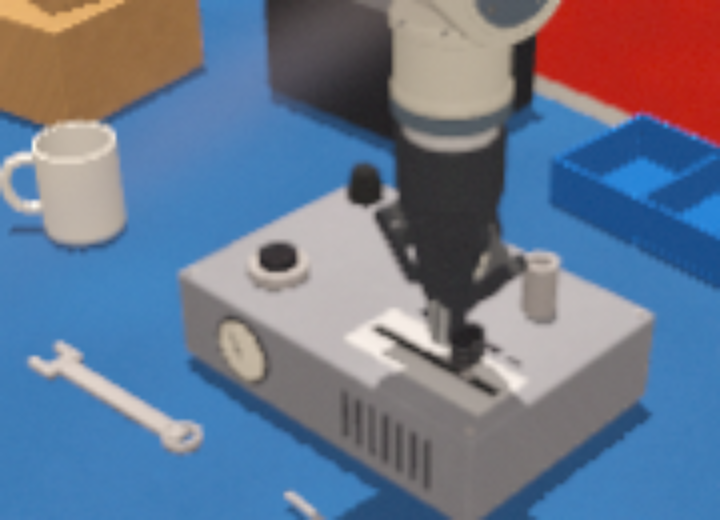

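View pics/wrist3.png

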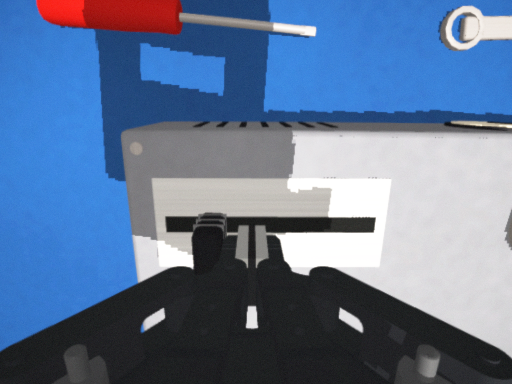

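The lever is riding ahead of the fingers and is now near the first notch. I'll push the rest of the way in smaller steps and watch the force.

servo_tool([
  [[0, -0.015, 0.004, 0, 1], [0, -0.03, 0.004, 0, 1], [0, -0.045, 0.004, 0, 1], [0, -0.06, 0.004, 0, 1], [0, -0.06, 0.004, 0, 1]],
])

```text
time_s: 4.92
position: [550.4, -78.7, 110.8]
tcp_rot: [[-0.998, -0.065, 0.003], [-0.065, 0.998, -0.0], [-0.003, -0.0, -1.0]]
force: [0.0, 1.1, -0.9]
grip_width: 0.2
```

```bash
python3 -c "
from h import *
go(-55,-110,111)"
```

```text
t 4.925 pos [550.4 -78.7 110.8] local -53.6 -103.3 F loc 0.1 1.1 -0.9 w 0.17196357889439245 yaw y-tool 93.8
rows [ 0.0047 -0.0223 -0.0005]
```

servo_tool([
  [[0, -0.005, 0, 0, 1], [0, -0.01, 0, 0, 1], [0, -0.015, 0, 0, 1], [0, -0.015, 0, 0, 1]],
])

```text
time_s: 5.42
position: [550.3, -79.5, 110.9]
tcp_rot: [[-0.998, -0.064, 0.002], [-0.064, 0.998, 0.005], [-0.003, 0.005, -1.0]]
force: [-0.2, 23.0, 3.5]
grip_width: -0.3
```

```bash
python3 -c "
from h import *
go(-55,-110,111)
from cell import eyes
c=eyes.camera('wrist')['img'][:,:,::-1];cv2.imwrite('pics/wrist4.png',c)"
```

```text
t 5.425 pos [550.3 -79.5 110.9] local -53.7 -104.1 F loc 1.3 23.0 3.5 w -0.2562281671588589 yaw y-tool 93.7
rows [ 0.0045 -0.0197 -0.0005]
```

View pics/wrist4.png

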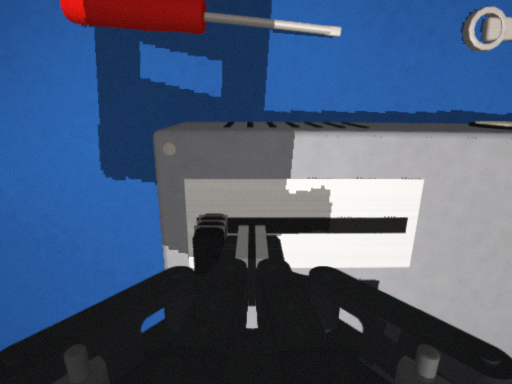

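The wrist force rose to 23 N with the tool stationary at local y -104, so the lever is at the right-hand stop. The contact offset is about 21 mm. Next I back off, lift over the lever and go to its right side.

servo_tool([
  [[0, 0.03, 0, 0, 1], [0, 0.03, 0, 0, 1], [0, 0.03, -0.15, 0, 1], [0, 0.03, -0.25, 0, 1], [0, 0.03, -0.25, 0, 1], [0, -0.185, -0.25, 0, 1], [0, -0.185, -0.25, 0, 1], [0, -0.185, -0.25, 0, 1]],
])

```text
time_s: 6.48
position: [552.9, -135.5, 184.5]
tcp_rot: [[-0.998, -0.063, 0.0], [-0.063, 0.998, 0.005], [-0.001, 0.005, -1.0]]
force: [-0.2, 0.8, 0.3]
grip_width: 0.1
```

```bash
python3 -c "
from h import *
go(-55,-160,111)
from cell import eyes
for n in ['side','wrist']:
    c=eyes.camera(n)['img'][:,:,::-1]
    if n!='wrist':c=cv2.resize(c[110:240,170:350],None,fx=4,fy=4)
    cv2.imwrite('pics/'+n+'5.png',c)"
```

```text
t 6.475 pos [ 552.9 -135.5  184.5] local -54.7 -160.1 F loc -0.2 0.8 0.3 w 0.1187210998989628 yaw y-tool 93.6
rows [ 0.0013 -0.0009  0.245 ]
```

View pics/wrist5.png

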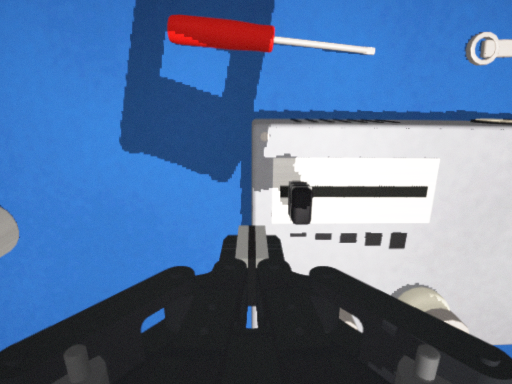

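View pics/side5.png

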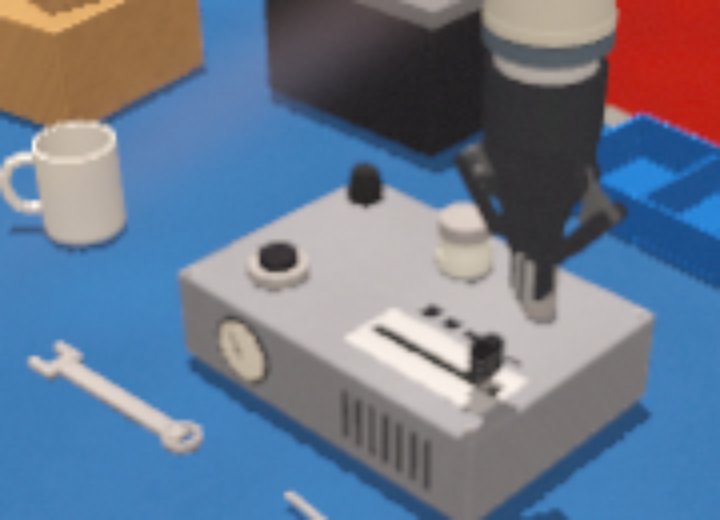

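The lever sits at the narrow end of the wedge and the fingers are to its right. I'll descend, then push left in steps to just past the first crest.

servo_tool([
  [[0, 0, 0.12, 0, 1], [0, 0, 0.245, 0, 1], [0, 0, 0.245, 0, 1], [0, 0, 0.245, 0, 1], [0, 0.03, 0.245, 0, 1], [0, 0.05, 0.245, 0, 1], [0, 0.07, 0.245, 0, 1], [0, 0.07, 0.245, 0, 1]],
])

```text
time_s: 7.58
position: [552.5, -113.2, 112.3]
tcp_rot: [[-0.998, -0.065, 0.003], [-0.065, 0.998, 0.005], [-0.003, 0.004, -1.0]]
force: [0.1, -3.6, 3.3]
grip_width: -0.3
```

```bash
python3 -c "
from h import *
go(-55,-96,111)"
```

```text
t 7.575 pos [ 552.5 -113.2  112.3] local -53.6 -137.8 F loc -0.1 -3.6 3.3 w -0.2846792223983734 yaw y-tool 93.7
rows [0.0044 0.1395 0.005 ]
```

servo_tool([
  [[0, 0.015, 0.003, 0, 1], [0, 0.03, 0.003, 0, 1], [0, 0.045, 0.003, 0, 1], [0, 0.06, 0.003, 0, 1], [0, 0.075, 0.003, 0, 1], [0, 0.09, 0.003, 0, 1], [0, 0.105, 0.003, 0, 1], [0, 0.12, 0.003, 0, 1], [0, 0.125, 0.003, 0, 1], [0, 0.125, 0.003, 0, 1]],
])

```text
time_s: 8.82
position: [550.2, -75.9, 111.6]
tcp_rot: [[-0.998, -0.066, 0.003], [-0.066, 0.998, 0.004], [-0.003, 0.004, -1.0]]
force: [0.6, -4.6, -0.7]
grip_width: -0.1
```

```bash
python3 -c "
from h import *
go(-55,-94,111)"
```

```text
t 8.825 pos [550.2 -75.9 111.6] local -53.6 -100.5 F loc 0.3 -4.6 -0.7 w -0.06980459584219029 yaw y-tool 93.8
rows [0.0046 0.0218 0.002 ]
```

servo_tool([
  [[0, 0.007, 0.002, 0, 1], [0, 0.013, 0.002, 0, 1], [0, 0.013, 0.002, 0, 1]],
])

```text
time_s: 9.2
position: [550.1, -72.2, 111.3]
tcp_rot: [[-0.998, -0.065, 0.003], [-0.065, 0.998, 0.004], [-0.004, 0.004, -1.0]]
force: [-0.3, -3.0, 1.6]
grip_width: 0.2
```

```bash
python3 -c "
from h import *
go(-55,-94,111)"
```

```text
t 9.2 pos [550.1 -72.2 111.3] local -53.4 -96.8 F loc -0.5 -2.9 1.6 w 0.15886540362115378 yaw y-tool 93.7
rows [0.0052 0.0092 0.0011]
```

servo_tool([
  [[0, 0.006, 0.001, 0, 1], [0, 0.01, 0.001, 0, 1], [0, 0.01, 0.001, 0, 1]],
])

```text
time_s: 9.57
position: [549.7, -68.7, 110.8]
tcp_rot: [[-0.998, -0.066, 0.003], [-0.066, 0.998, 0.005], [-0.003, 0.004, -1.0]]
force: [0.0, 0.7, -0.3]
grip_width: -0.0
```

```bash
python3 -c "
from h import *
go(-55,-90,111)
from cell import eyes
for n in ['side','wrist']:
    c=eyes.camera(n)['img'][:,:,::-1]
    if n!='wrist':c=cv2.resize(c[110:240,170:350],None,fx=4,fy=4)
    cv2.imwrite('pics/'+n+'6.png',c)"
```

```text
t 9.575 pos [549.7 -68.7 110.8] local -53.6 -93.3 F loc 0.1 0.7 -0.3 w -0.005549547084745522 yaw y-tool 93.8
rows [ 0.0047  0.011  -0.0006]
```

View pics/wrist6.png

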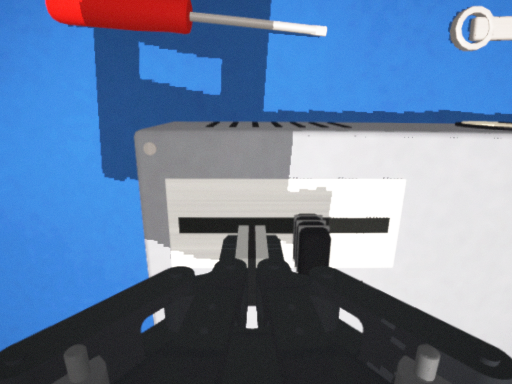

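The force fell to zero and a gap opened, so the lever has snapped. The stem at column ~308 on the 179–389 slot works out to about 0.06. I'll back off, lift and check.

servo_tool([
  [[0, -0.035, 0, 0, 1], [0, -0.035, 0, 0, 1], [0, -0.035, -0.15, 0, 1], [0, -0.035, -0.3, 0, 1], [0, -0.035, -0.3, 0, 1], [0, -0.035, -0.3, 0, 1]],
])

```text
time_s: 10.42
position: [549.8, -79.8, 200.5]
tcp_rot: [[-0.998, -0.065, 0.003], [-0.065, 0.998, 0.005], [-0.003, 0.004, -1.0]]
force: [0.8, -0.2, -1.1]
grip_width: 0.3
```

```bash
python3 -c "
from h import *
go(-55,95,200)
from cell import eyes
for n in ['side','wrist']:
    c=eyes.camera(n)['img'][:,:,::-1]
    if n!='wrist':c=cv2.resize(c[110:240,170:350],None,fx=4,fy=4)
    cv2.imwrite('pics/'+n+'7.png',c)"
```

```text
t 10.425 pos [549.8 -79.8 200.5] local -54.2 -104.4 F loc 0.8 -0.3 -1.1 w 0.29279921242760176 yaw y-tool 93.7
rows [0.0012 0.6646 0.0045]
```

View pics/wrist7.png

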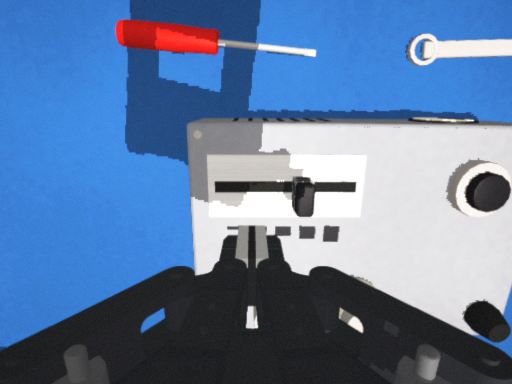

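servo_tool([
  [[0, 0.15, 0, 0, 1], [0, 0.3, 0, 0, 1], [0, 0.45, 0, 0, 1], [0, 0.6, 0, 0, 1], [0, 0.665, 0, 0, 1], [0, 0.665, 0, 0, 1], [0, 0.665, 0, 0, 1]],
])

```text
time_s: 11.4
position: [536.1, 118.5, 200.0]
tcp_rot: [[-0.998, -0.065, -0.0], [-0.065, 0.998, 0.004], [0.0, 0.004, -1.0]]
force: [-0.0, 0.6, 0.2]
grip_width: 0.2
```

```bash
python3 -c "
from h import *
go(-55,95,120)
from cell import eyes
for n in ['top','side','wrist']:
    c=eyes.camera(n)['img'][:,:,::-1]
    if n=='side':c=cv2.resize(c[145:245,205:340],None,fx=5.9,fy=5.9,interpolation=cv2.INTER_CUBIC)
    if n=='top':c=cv2.resize(c[125:225,180:310],None,fx=6,fy=6,interpolation=cv2.INTER_CUBIC)
    cv2.imwrite('pics/'+n+'8.png',c)"
```

```text
t 11.4 pos [536.1 118.5 200. ] local -55.4 94.4 F loc 0.0 0.6 0.2 w 0.21036759819562212 yaw y-tool 93.7
rows [-0.0012  0.0009  0.2667]
```

View pics/top8.png

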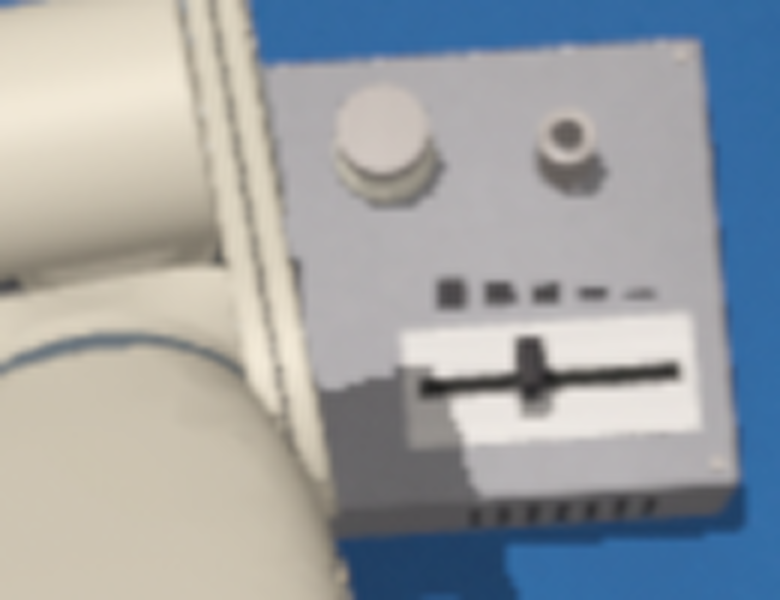

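View pics/side8.png

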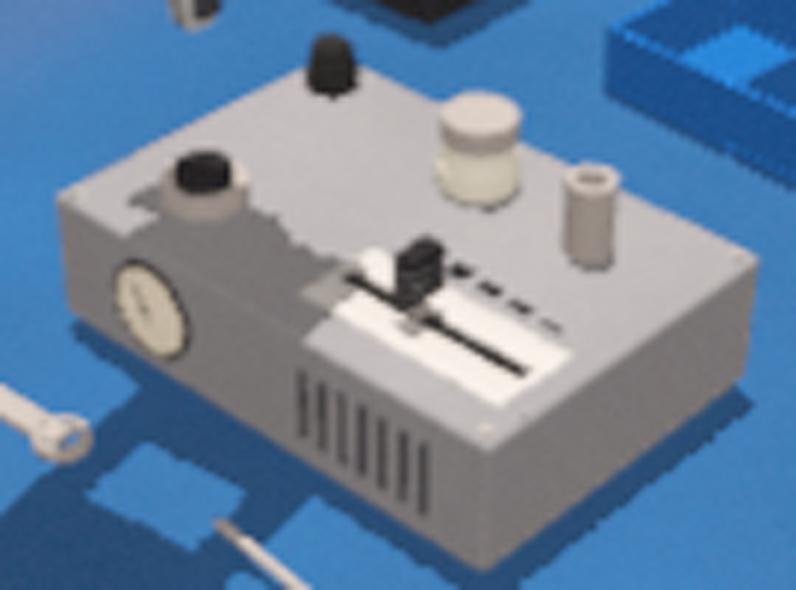

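View pics/wrist8.png

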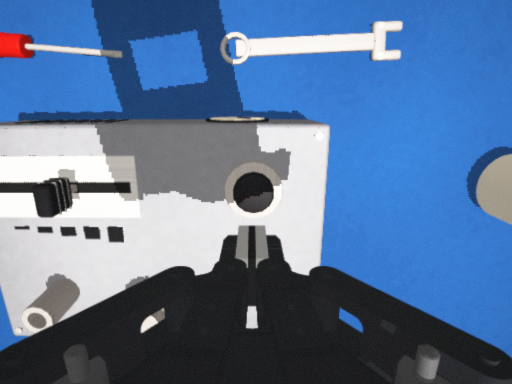

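The lever moved 45 zoomed pixels, about 20.5 mm, from its 0.080 start. That puts it at about 0.060–0.061, the third notch, in agreement with the contact reading. The fingers are centred over the button, so I'll descend.

servo_tool([
  [[-0.001, 0.002, 0.15, 0, 1], [-0.001, 0.002, 0.27, 0, 1], [-0.001, 0.002, 0.29, 0, 1], [-0.001, 0.002, 0.3, 0, 1], [-0.001, 0.002, 0.3, 0, 1]],
])

```text
time_s: 12.18
position: [537.4, 119.2, 111.6]
tcp_rot: [[-0.998, -0.064, 0.002], [-0.064, 0.998, 0.005], [-0.002, 0.005, -1.0]]
force: [-0.9, -0.9, 1.2]
grip_width: 0.0
```

```bash
python3 -c "
from h import *
go(-55,95,102)"
```

```text
t 12.175 pos [537.4 119.2 111.6] local -54.0 95.0 F loc -1.0 -0.8 1.2 w 0.007136405378040229 yaw y-tool 93.7
rows [ 0.0034 -0.0002  0.0319]
```

servo_tool([
  [[0.003, 0, 0.007, 0, 1], [0.003, 0, 0.014, 0, 1], [0.003, 0, 0.021, 0, 1], [0.003, 0, 0.028, 0, 1], [0.003, 0, 0.028, 0, 1]],
])

```text
time_s: 12.8
position: [537.6, 119.3, 105.7]
tcp_rot: [[-0.998, -0.064, 0.005], [-0.064, 0.998, 0.005], [-0.005, 0.005, -1.0]]
force: [-5.3, -3.2, 26.0]
grip_width: -0.2
```

```bash
python3 -c "
from h import *
go(-55,95,102)
from cell import eyes
for n in ['side','wrist']:
    c=eyes.camera(n)['img'][:,:,::-1]
    if n=='side':c=cv2.resize(c[150:200,210:270],None,fx=12,fy=12,interpolation=cv2.INTER_CUBIC)
    cv2.imwrite('pics/'+n+'9.png',c)"
```

```text
t 12.8 pos [537.6 119.3 105.7] local -53.8 95.1 F loc -5.5 -2.9 26.0 w -0.15994237992779362 yaw y-tool 93.7
rows [ 0.0042 -0.0004  0.0123]
```

View pics/side9.png

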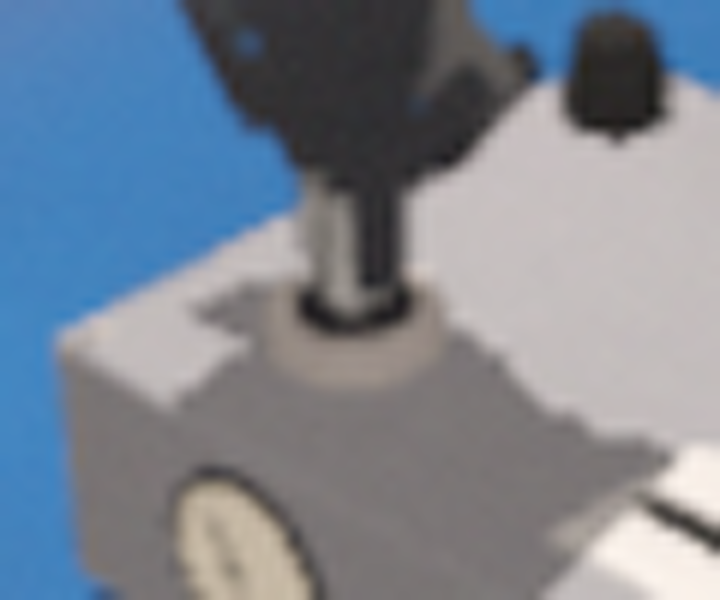

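View pics/wrist9.png

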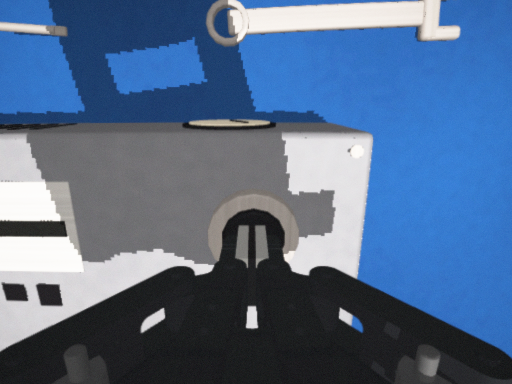

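The side view shows the button driven down to the collar rim, with the fingertips inside the button's disc and 26 N on the stop. I'll release in small steps to confirm the spring's profile.

servo_tool([
  [[0, 0, -0.003, 0, 1], [0, 0, -0.003, 0, 1]],
])

```text
time_s: 13.15
position: [537.5, 119.3, 106.9]
tcp_rot: [[-0.998, -0.064, 0.005], [-0.064, 0.998, 0.005], [-0.005, 0.005, -1.0]]
force: [-0.3, -1.6, 5.0]
grip_width: -0.2
```

servo_tool([
  [[0, 0, -0.006, 0, 1], [0, 0, -0.006, 0, 1]],
])

```text
time_s: 13.4
position: [537.5, 119.3, 108.7]
tcp_rot: [[-0.998, -0.064, 0.005], [-0.064, 0.998, 0.005], [-0.005, 0.005, -1.0]]
force: [-0.9, -0.6, 3.6]
grip_width: 0.1
```

servo_tool([
  [[0, 0, -0.006, 0, 1], [0, 0, -0.006, 0, 1]],
])

```text
time_s: 13.65
position: [537.6, 119.3, 110.5]
tcp_rot: [[-0.998, -0.064, 0.005], [-0.064, 0.998, 0.005], [-0.005, 0.005, -1.0]]
force: [-0.6, -1.7, 2.9]
grip_width: -0.4
```

servo_tool([
  [[0, 0, -0.007, 0, 1], [0, 0, -0.007, 0, 1]],
])

```text
time_s: 13.9
position: [537.4, 119.4, 112.5]
tcp_rot: [[-0.998, -0.064, 0.004], [-0.064, 0.998, 0.005], [-0.005, 0.005, -1.0]]
force: [-0.1, 0.3, 0.4]
grip_width: 0.0
```

The spring force falls from 5.0 N to about 0 between z 106.9 and 112.5, about 6 mm, so the button was pressed fully in. Now I lift clear and check.

servo_tool([
  [[0, 0, -0.15, 0, 1], [0, 0, -0.35, 0, 1], [0.2, 0.2, -0.4, 0, 1], [0.4, 0.4, -0.4, 0, 1], [0.4, 0.6, -0.4, 0, 1], [0.4, 0.7, -0.4, 0, 1], [0.4, 0.7, -0.4, 0, 1], [0.4, 0.7, -0.4, 0, 1], [0.4, 0.7, -0.4, 0, 1]],
])

```text
time_s: 15.02
position: [403.9, 319.5, 232.7]
tcp_rot: [[-0.998, -0.062, 0.004], [-0.062, 0.998, 0.005], [-0.004, 0.004, -1.0]]
force: [-0.1, 0.1, 0.3]
grip_width: -0.4
```

```bash
python3 -c "
from h import *
loc()
from cell import eyes
t=eyes.camera('top');s=eyes.camera('side')
cv2.imwrite('pics/top10.png',cv2.resize(t['img'][125:225,180:310,::-1],None,fx=6,fy=6,interpolation=cv2.INTER_CUBIC))
cv2.imwrite('pics/side10.png',cv2.resize(s['img'][110:290,150:390,::-1],None,fx=3.3,fy=3.3))
"
```

```text
t 15.025 pos [403.9 319.5 232.7] local -174.5 303.3 F loc -0.1 0.1 0.3 w -0.36910783932543384 yaw y-tool 93.6
```

View pics/top10.png

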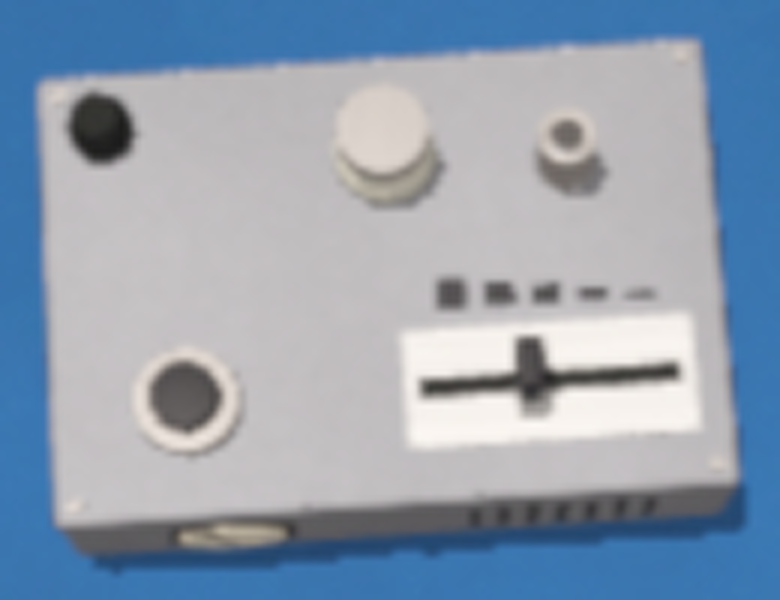

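View pics/side10.png

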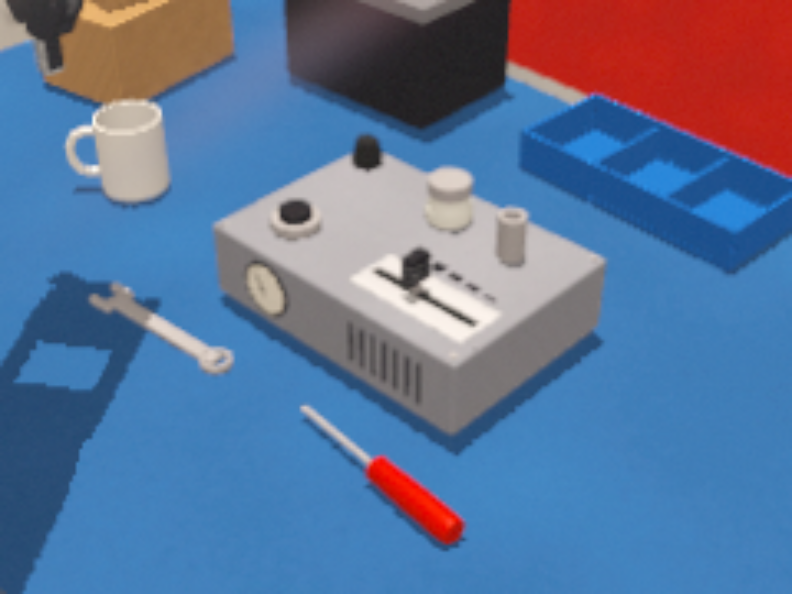

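The lever is still at zoomed column 530, the button is up, the bystanders haven't moved and the robot is clear. I'm handing in.

```bash
python3 -c "
from cell import ticket
print(ticket.hand_in())"
```

```text
the job is handed in; nothing more can be done
None
```

I set the charger and handed the job in at about 15 s of the 72 s allowed; the hand-in gave no verdict.

- **Zero end:** With the shut fingertips I pushed the lever back until the tool stopped moving and the force rose to 23 N at the right-hand stop. I then lifted over to the lever's other side.
- **Third click:** I pushed it forward, and the force fell from 4.6 N to about zero as it snapped into the third notch. The pictures put it at about 0.060–0.061 m, both before and after the button press.
- **Start button:** I pressed it until it bottomed out at 26 N. On release the spring force dropped from 5 N to about zero over roughly 6 mm, so it had gone fully in.
- **Last check:** The button was up, the arm was clear, and everything near the charger stood where it did at the start. The last pictures I viewed did not include the spray can, but the arm never went near it.

One reading disagreed: the cameras gave the button top at about 107 mm, while contact showed about 112 mm. It made no difference, because I pressed by force.

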